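# Start the flange nut on a tilted tester stand

### The arm

A 6-joint arm with a two-finger parallel gripper is mounted at the origin on the work surface. World frame = base frame: x ahead of the robot, y to its left, z up, the work surface at z = 0. Lengths are in mm, angles in rad, forces in N, time in s.
With the tool pointing down it reaches from about 400 to 925 mm from the base axis. Payload 12.5 kg.
Tool frame: the origin (TCP) lies on the centre line of the jaws, within the pads' length; the fingertips stand 19 mm ahead of it and the grasp point (between the pads) is the TCP; y points along the fingers, x is the direction in which the jaws open and shut, and the axes are right-handed (so a half turn about y gives the same grasp; the last joint's range is limited). The gripper opens to 95 mm and grips with 3 to 60 N. Pads are 20 mm wide; open, the fingers measure 119 mm over their backs; the gripper's body (75 mm by 180 mm) begins 59 mm behind the grasp point.
Start: joints at [-1.271, 0.491, 1.559, -0, 1.092, -0.106], TCP at [246.745, -574.249, 233.661] pointing down, gripper open.
Joint ranges: [-3.1, 3.1], [-0.84, 2.19], [0.05, 2.79], [-1.13, 4.28], [0.06, 2.93], [-2.69, 2.69]. Speed limits (rad/s): [2.22, 2.22, 2.79, 3.14, 3.14, 3.14].

### API

Orientations are given as [roll, pitch, yaw] about the fixed x, y, z axes, in that order (R = Rz(yaw) Ry(pitch) Rx(roll)).
In Python, from cell import env gives the robot as it stands. The module is installed in compiled form; this text tells all that it offers.
- The arm moves only by the tool move_arm, never from a script. Its argument "rows" is a list of rows, each an object of numbers: "tx", "ty", "tz": the shift along the tool's x, y, z in cm; "rx", "ry", "rz": the turn, a rotation vector about the tool's x, y, z in rad; "grip": the opening in per cent of the stroke, from 0 (shut) to 100 (fully open). In form: [{"tx": .., "ty": .., "tz": .., "rx": .., "ry": .., "rz": .., "grip": ..}, ...]. A call has 1 to 10 rows; each row shifts and turns the commanded pose from where the row before left it, along the tool's axes as they then stand; what a row does not reach is not made up. A row lasts 1/12 s, in which the tool goes at most 41.7 mm and 7.16 degrees, less where a joint would pass 70% of its speed; a pose out of reach is approached as far as the arm can. A call is refused whole if a number of a shift passes 4.17 or a number of a turn 0.125, either way. A call with a gripper value outside its range is refused whole. The fingers move at their own pace and stop on an object; the grip force is fixed at half the most. Time passes only in rows, so rows that do not move let the fingers close. It gives the time, the measured TCP pose, the force and the opening at its end, in the units of the state.
- env.state(): the state, without advancing time (a new reading comes with each control period).
- env.read_camera(name): name is "scene" or "side" or "wrist"; returns (picture, depth): 480x640x3 uint8, blue, green, red; 480x640 float32, mm along the optical axis (not along the pixel's ray), 0 where there is no reading.
- env.calibration(name): a dict with "vertical_fov" (degrees; the focal length in pixels is half the picture's height over the tangent of half this angle, whatever the lens; pixels are square), "cx", "cy" (the principal point, pixels), "eye" and "rotation" of the camera in the world. Camera axes: x right, y up, looking along -z (the intrinsics and any distortion apply to the point x, -y, -z); pixel columns grow to the right and rows downward; lengths in mm; the calibration is good to about 2 mm. The wrist camera is an equidistant fisheye: a pixel r from the principal point sees the ray r / f radians off the axis. A picture is of the moment at which its call begins: read the wrist's pose just before it. calibration takes no time and is no camera call; for the wrist camera it gives the pose at the moment of the call.
- env.job_done(): hands the job in, once; it reports no verdict.
The state is a dict: "t": time; "joints": joint angles; "qvel": joint speeds; "tau": joint torques, N m; "eef_pos": TCP position; "tcp_rot": TCP orientation; "ft_force": force on the tool from outside, world axes, zero at the start; "moment": the same for the moment, N m; "opening": opening from 0.0 (shut) to 1.0 (fully open).
Only numpy, scipy, OpenCV 4.12 (cv2) and the standard library are available. Lean on these libraries where they do the work, as an engineer would, in place of code of your own. Each camera call takes 0.05 s, during which the arm holds its last target.

### The job

The round tester tray is back on its tilted stand; secure it with the aluminium flange nut that is lying on the counter. Set the nut squarely on the stud, flange first, turn it backwards (counter-clockwise) until you feel the thread drop in, then turn it clockwise as far as it goes, gently, and let go. Leave the jars, bottles, pen and spanner where they are.

Things in the scene. Friction and masses are not known exactly. Their poses are not given: they have to be found in the camera images.
- nut_center (a point): Loose aluminium flange nut, about 70 g, lying flange down in one of three places (two jars have the others). 30 mm high: round flange 58 mm wide in its lowest 4 mm, above it a hexagon 46 mm across flats. The point is on its axis, half-way up (15 mm above the underside); z points out of the hexagon end, x is square to a pair of flats, as are the directions 60 and 120 degrees from x.
- nut_lugs (a point): Point on the nut's axis 1.5 mm above its underside, axes as nut_center: height of the undersides of three lugs low in its 35.6 mm bore, 120 degrees apart, 5 mm high, 20 degrees wide, leaving a free circle of 25.6 mm. They are the nut's thread.
- stud: Fixed steel stud in a white 150 mm tester tray, both leaning 30 degrees from vertical, roughly towards the robot. Origin on the stud's axis at the tray's top face, 88 mm above the counter; z runs up along the stud (the leaning axis); heights below are along it. Round it a boss 44 mm wide, 14 mm high, and six pots up to 8 mm high at 58 mm from the axis. Radial play with the nut is 1.8 mm.
- stud_tip (a point): End of the stud, 58 mm up its axis; axes as stud. The smooth pilot is 22 mm thick; its last 8 mm narrow to 12 mm.
- stud_thread (a point): Point on the axis 34 mm up: flat upper ends of three right-hand thread starts (32 mm outer diameter, 80 degrees each, 40 degree gaps), where the lugs rest first. Their angle is to be found by feel. Each has a stop up to 42 mm at its clockwise end, so a nut turned clockwise here jams. Turned counter-clockwise (looking down the stud) by up to 120 degrees, the lugs drop into the gaps.
- stud_ledge (a point): Point on the axis 22 mm up: ledge in the gaps, where the dropped lugs rest, with 20 degrees of play. Turned clockwise from there they run under the thread (2.5 mm axial play), sinking 5 mm per 70 degrees, to a hard stop after 60 to 80 degrees. Height of the nut's centre above the tray: 48 resting on the thread ends, 56 on the stops, 36 dropped in, 31 to 32 fully on.
- jar_wide: Bystander: white jar, 60 mm diameter, 62 mm high; origin at the centre of its underside.
- jar_tall: Bystander: amber jar with white lid, 48 mm diameter, 85 mm high; origin at the centre of its underside.
- tub_low: Bystander: low white tub, 62 mm diameter, 32 mm high; origin at the centre of its underside.
- pill_bottle: Bystander: grey jar with white lid, 40 mm diameter, 70 mm high; origin at the centre of its underside.
- lotion: Bystander: white bottle, 52 mm diameter, 130 mm high; origin at the centre of its underside.
- pen: Bystander: blue pen 145 mm long lying on the counter; origin under its middle.
- spanner: Bystander: small spanner lying on the counter; origin under its middle.
Not all that is in view belongs to the job. What is shaped like the part that bears nut_center but green or turquoise is not meant.

How it is judged (in metres and radians):
On the way:
1. the nut is on the stud and its thread has dropped in (nut centre less than 39 mm up the stud, on its axis) (z of nut_center in the frame of stud between 0.025 and 0.039 m and x of nut_center in the frame of stud between -0.005 and 0.005 m and y of nut_center in the frame of stud between -0.005 and 0.005 m), for 0.1 s.
At the end, for the whole second after the job is handed in: The nut's thread is caught: its centre lies on the stud's axis within 5 mm each way, 25 to 33.5 mm up the stud from the tray (dropped in but not turned it is at 36 mm), its axis within 8 degrees of the stud's, at rest and released (z of nut_center in the frame of stud between 0.025 and 0.0335 m and angle between the z axis of nut_center and the z axis of stud, either way round below 0.14 rad and linear speed of nut below 0.02 m/s and contact force between nut and the fingers below 0.1 N and x of nut_center in the frame of stud between -0.005 and 0.005 m and y of nut_center in the frame of stud between -0.005 and 0.005 m); the robot touches nothing.
It fails at once if a jar, tub, bottle, pen or spanner is shifted by more than 40 mm (distance of any of jar_wide, jar_tall, tub_low, pill_bottle, lotion, pen, spanner from where it was at the start of the episode above 0.04 m).
It also fails if it takes over 58 s, if anything falls off the work surface, if the arm or the gripper's body presses on something with over 40 N, if the wrist force passes 120 N, or if a joint passes its speed limit or range.

## Working session

There is one attempt and no reset: what is moved stays moved. The work goes in short steps, Python scripts to look and compute and a tool call to move; the robot and the scene stay as the last step left them, time stands still between calls to the robot, and variables do not carry over. Pictures are saved under pics/ and viewed, and the job is handed in when it is done.

Besides the shell and the picture viewer there is one more tool, called after "Request:" as name(argument=value, ...), one argument or row to a line, values as JSON. move_arm: Moves the arm, as the interface text tells. Its arguments: {"type":"object","properties":{"rows":{"type":"array"}},"required":["rows"]}

```bash
mkdir -p pics; python3 - <<'E'
from cell import env
import cv2,numpy as np
print(env.state())
for n in("scene","side","wrist"):
    c=env.calibration(n);print(n,c)
    p,d=env.read_camera(n);cv2.imwrite(f"pics/{n}0.png",p);np.savez(f"pics/{n}0.npz",p=p,d=d,eye=c["eye"],R=c["rotation"],f=240/np.tan(np.radians(c["vertical_fov"]/2)),cx=c["cx"],cy=c["cy"])
E
```

```text
{'t': 0.0, 'joints': array([-1.27059417e+00,  4.91625431e-01,  1.55943916e+00, -4.29156297e-06,
        1.09171101e+00, -1.05608818e-01]), 'qvel': array([ 0.00057331, -0.00155345,  0.00012765,  0.00031568, -0.00035956,
        0.00041142]), 'tau': array([-7.26807934e-05, -6.12655377e+01, -2.58184183e+01,  6.92925928e-02,
        4.82358690e-02, -1.22889710e-04]), 'eef_pos': array([ 246.67744426, -574.02276987,  233.02435958]), 'tcp_rot': array([-1.57067541e+00,  1.17675222e-03, -1.16498330e+00]), 'ft_force': array([-0.17674152, -0.23289411, -0.06051609]), 'moment': array([-0.01616425,  0.02491415, -0.01976608]), 'opening': 0.9974188133105951}
scene {'vertical_fov': 43.41752203385539, 'cx': 320.76669723839143, 'cy': 239.6802781304215, 'eye': array([1228.29240947,  236.58284687, 1331.75781137]), 'rotation': array([5.46113601e-01, 1.42542291e-03, 1.87510888e+00])}
side {'vertical_fov': 49.854570978499154, 'cx': 321.2731842710695, 'cy': 243.9566170881871, 'eye': array([ 470.34267739, -621.84896142,  804.24410793]), 'rotation': array([ 0.72554056,  0.00841048, -0.12150828])}
wrist {'vertical_fov': 65.70646984690485, 'cx': 324.427729657037, 'cy': 235.69964797967882, 'eye': array([ 320.37527149, -543.33686291,  384.33355062]), 'rotation': array([-0.28279415,  0.00158102, -1.16483688])}
```

View pics/scene0.png

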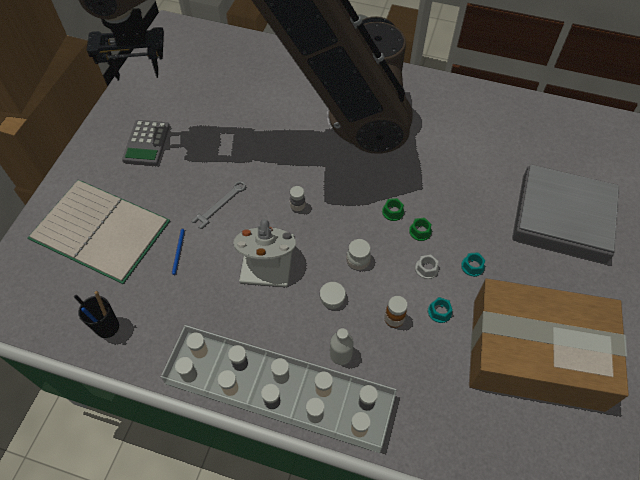

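View pics/side0.png

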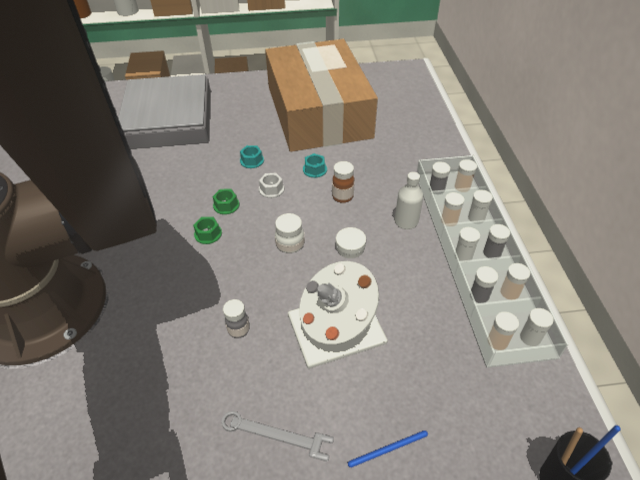

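View pics/wrist0.png

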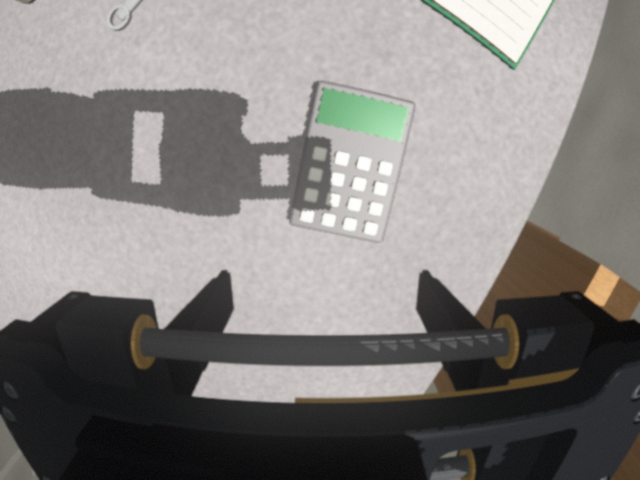

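Candidates for the nut in the scene view are green (393,209), green (420,229), silver (427,266), turquoise (473,264) and turquoise (440,309). The silver one at (427,266), which is (271,185) in side, fits the description. I'll check it in a close crop and measure it.

```bash
cat > h.py <<'E'
import numpy as np,cv2
from scipy.spatial.transform import Rotation as Ro
def load(n):
    z=np.load(f"pics/{n}.npz");return z
def ray(z,u,v):
    R=Ro.from_euler('xyz',z['R']).as_matrix();u=np.asarray(u,float);v=np.asarray(v,float)
    d=np.stack([(u-z['cx'])/z['f'],-(v-z['cy'])/z['f'],-np.ones_like(u)],-1)
    return d@R.T
def pts(z,u,v): # by depth
    return z['eye']+ray(z,u,v)*z['d'][np.asarray(v),np.asarray(u)][...,None]
def plane(z,u,v,h):
    r=ray(z,u,v);return z['eye']+r*((h-z['eye'][2])/r[...,2])[...,None]
def proj(z,P):
    R=Ro.from_euler('xyz',z['R']).as_matrix();c=(np.asarray(P)-z['eye'])@R
    return np.stack([z['cx']-z['f']*c[...,0]/c[...,2],z['cy']+z['f']*c[...,1]/c[...,2]],-1)
E
python3 - <<'E'
from h import *
s=load("side0");c=load("scene0")
a=cv2.resize(s['p'][160:210,240:300],None,fx=6.6,fy=6,interpolation=cv2.INTER_CUBIC)
a=cv2.resize(s['p'][160:210,240:300],(396,330),interpolation=cv2.INTER_CUBIC)
b=cv2.resize(c['p'][241:291,397:457],(396,330),interpolation=cv2.INTER_CUBIC)
t=cv2.resize(s['p'][255:365,280:395],(345,330),interpolation=cv2.INTER_CUBIC)
cv2.imwrite("pics/crop1.png",np.hstack([a,b]))
t2=cv2.resize(c['p'][210:290,220:310],(371,330),interpolation=cv2.INTER_CUBIC)
cv2.imwrite("pics/crop2.png",np.hstack([t,t2]))
# nut by depth: points with height 2..45 around
for n,z,u0,v0,w in(("side",s,271,185,22),("scene",c,427,266,20)):
    v,u=np.mgrid[v0-w:v0+w,u0-w:u0+w];P=pts(z,u.ravel(),v.ravel())
    g=P[(P[:,2]<2)&(P[:,2]>-6)];print(n,"counter z",np.median(P[:,2]))
    m=(P[:,2]>20)&(P[:,2]<40);Q=P[m];print(m.sum(),Q.min(0),Q.max(0),np.median(Q,0),np.percentile(Q[:,2],[50,90]))
    k=cv2.minEnclosingCircle(Q[:,:2].astype(np.float32));print(k)
E
```

```text
side counter z 2.2355754413023305
234 [430.65188041 243.75669536  20.05652219] [482.97573957 292.80424567  34.57568668] [456.71634809 263.40349925  28.89386898] [28.89386898 32.08510003]
((456.69012451171875, 268.5233154296875), 26.601482391357422)
scene counter z 1.199627144696933
175 [431.40700146 246.52361903  20.05611834] [485.20471252 293.12414456  36.17158904] [462.98999992 269.65760496  28.8057705 ] [28.8057705 33.2940753]
((458.02142333984375, 270.14849853515625), 27.290077209472656)
```

View pics/crop1.png

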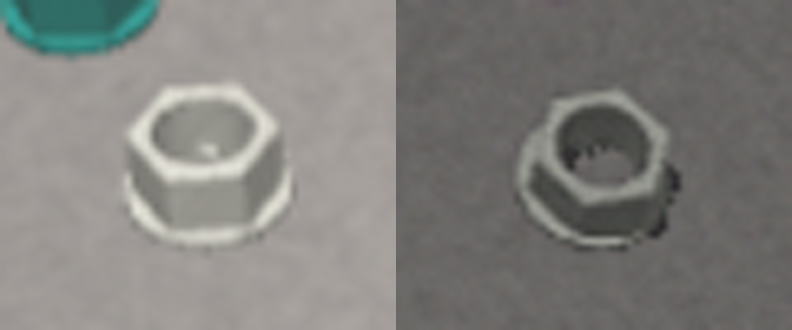

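View pics/crop2.png

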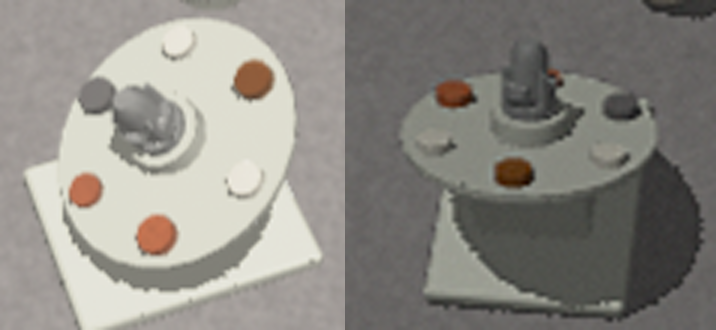

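The crop shows the silver flange nut, flange down. Its hexagon top corners in side-crop pixels are about (165,88), (238,85), (278,128), (245,175), (168,178) and (130,130). Next: hexagon angle and stud frame.

```bash
python3 - <<'E'
from h import *
s=load("side0");c=load("scene0")
for z,off,C in((s,(240,160),[(165,88),(238,85),(278,128),(245,175),(168,178),(130,130)]),(c,(397,241),[(553,103),(615,92),(668,138),(655,190),(592,200),(541,158)])):
    C=np.array(C,float); 
    if C[0,0]>396: C[:,0]-=396
    uv=(C+.5)/6.6-.5+off
    P=plane(z,uv[:,0],uv[:,1],30.)
    ce=P.mean(0);r=P-ce;an=np.degrees(np.arctan2(r[:,1],r[:,0]))
    print(ce,np.hypot(r[:,0],r[:,1]),(an%60))
# tray plane: 
for n,z,box in(("side",s,(280,255,395,365)),("scene",c,(220,210,310,290))):
    x0,y0,x1,y1=box
    v,u=np.mgrid[y0:y1,x0:x1];v=v.ravel();u=u.ravel();P=pts(z,u,v);bgr=z['p'][v,u].astype(int)
    m=(P[:,2]>35)&(P[:,2]<160);Q=P[m];bg=bgr[m]
    # RANSAC plane with tilt ~30deg
    rng=np.random.default_rng(0);best=(0,)
    for _ in range(3000):
        a,b,d=Q[rng.choice(len(Q),3,replace=False)];nn=np.cross(b-a,d-a)
        L=np.linalg.norm(nn)
        if L<100: continue
        nn/=L
        nn*=np.sign(nn[2])
        if abs(nn[2]-.866)>.05: continue
        k=(abs((Q-a)@nn)<2).sum()
        if k>best[0]:best=(k,nn,a)
    k,nn,a=best
    for _ in range(3):
        I=Q[abs((Q-a)@nn)<3];a=I.mean(0);nn=np.linalg.svd(I-a)[2][2];nn*=np.sign(nn[2])
    print(n,k,"normal",nn,"tilt",np.degrees(np.arccos(nn[2])),"az",np.degrees(np.arctan2(nn[1],nn[0])))
    ex=np.cross([0,1,0],nn);ex/=np.linalg.norm(ex);ey=np.cross(nn,ex)
    h=(Q-a)@nn
    I=Q[abs(h)<4];q=np.c_[(I-a)@ex,(I-a)@ey].astype(np.float32)
    hull=cv2.convexHull(q)[:,0];(cc,rad)=cv2.minEnclosingCircle(q)
    A=np.c_[2*hull,np.ones(len(hull))];sol=np.linalg.lstsq(A,(hull**2).sum(1),rcond=None)[0]
    print("circle enc",a+cc[0]*ex+cc[1]*ey,rad,"fit",a+sol[0]*ex+sol[1]*ey,np.sqrt(sol[2]+sol[0]**2+sol[1]**2))
    O=a+sol[0]*ex+sol[1]*ey
    S=Q[(h>40)&(h<62)&(np.linalg.norm((Q-O)-((Q-O)@nn)[:,None]*nn,axis=1)<25)]
    print("stud pts",len(S),"mean",S.mean(0),"off axis",(S.mean(0)-O)@ex,(S.mean(0)-O)@ey,"top",((S-O)@nn).max())
    # boss top h ~14
    B=Q[(h>11)&(h<17)&(np.linalg.norm((Q-O)-((Q-O)@nn)[:,None]*nn,axis=1)<30)];kk=cv2.minEnclosingCircle(np.c_[(B-O)@ex,(B-O)@ey].astype(np.float32));print("boss",kk)
E
```

```text
[457.05322395 268.93892597  30.        ] [26.73309781 25.63503447 25.29646199 27.52230369 26.32441452 25.35725649] [57.06301787 59.44135731 55.13565131 56.9238431  59.35743182 52.17530436]
[458.54757387 270.58254125  30.        ] [25.63227245 24.37655066 24.59450567 25.27483823 23.58278316 24.43805746] [ 0.3199405   2.35663888 55.99221985  0.50833957  1.36369293 58.892302  ]
side 3319 normal [-0.48945258 -0.10752022  0.86537597] tilt 30.074335882226656 az -167.61037441428306
circle enc [ 552.2839986  -121.10192141   89.34108807] 75.894287109375 fit [ 552.33149635 -121.28657757   89.34500963] 74.70016906827404
stud pts 174 mean [ 529.71122845 -130.10959143  134.4531135 ] off axis 2.517837652442434 -3.3529340367859017 top 60.43367116876563
boss ((0.3916793167591095, -0.9124099612236023), 22.240324020385742)
scene 818 normal [-0.48761723 -0.10656923  0.86652896] tilt 29.942246196752816 az -167.67179439233306
circle enc [ 554.82399107 -122.18290736   89.73791112] 78.22582244873047 fit [ 553.56922286 -120.44950647   89.24500273] 75.54686812249213
stud pts 81 mean [ 533.25863927 -124.06009729  134.4760447 ] off axis 4.481245737465708 1.6722523140107717 top 60.45656212001106
boss ((0.6274121403694153, 0.38391464948654175), 23.501230239868164)
```

```bash
python3 - <<'E'
from h import *
s=load("side0")
N=np.array([457.8,269.7])
for n,u,v,h in(("turqA",251,152,30),("turqB",315,160,30),("grA",207,226,30),("grB",225,197,30),("jar_wide",289,223,62),("jar_tall",343,169,85),("tub",351,238,32),("pill",234,308,70),("lotion",413,178,130)):
    P=plane(s,np.array(float(u)),np.array(float(v)),float(h));d=P[:2]-N;a=np.radians(-31.7)
    e=np.array([np.cos(a),np.sin(a)]);print(n,P.round(),"dist",round(np.hypot(*d)),"dir",np.degrees(np.arctan2(d[1],d[0])).round(),"along/across -31.7:",(d@e).round(),(d@[-e[1],e[0]]).round())
E
```

```text
turqA [416. 373.  30.] dist 111 dir 112.0 along/across -31.7: -89.0 66.0
turqB [564. 323.  30.] dist 119 dir 27.0 along/across -31.7: 62.0 102.0
grA [318. 140.  30.] dist 190 dir -137.0 along/across -31.7: -51.0 -183.0
grB [355. 224.  30.] dist 112 dir -156.0 along/across -31.7: -63.0 -93.0
jar_wide [487.  96.  62.] dist 176 dir -80.0 along/across -31.7: 116.0 -132.0
jar_tall [614. 219.  85.] dist 164 dir -18.0 along/across -31.7: 159.0 38.0
tub [608.  67.  32.] dist 252 dir -53.0 along/across -31.7: 235.0 -93.0
pill [ 377. -101.   70.] dist 380 dir -102.0 along/across -31.7: 126.0 -358.0
lotion [737. 121. 130.] dist 316 dir -28.0 along/across -31.7: 315.0 20.0
```

```bash
cat >> h.py <<'E'
import json
def T(p,yaw): # pointing down, jaw x at yaw(deg)
    return np.array(p,float),Ro.from_euler('xyz',[-np.pi/2,0,np.radians(yaw)])
def plan(p0,R0,p1,R1,n,rn=None):
    """n rows shift; rotation spread over first rn rows"""
    rn=rn or n
    rv=(R0.inv()*R1).as_rotvec();p,R=np.array(p0,float),R0;out=[]
    for i in range(n):
        tgt=p0+(p1-p0)*(i+1)/n
        t=np.round(R.inv().apply(tgt-p)/10,2);w=np.round(rv/rn,4) if i<rn else np.zeros(3)
        out.append(dict(tx=t[0],ty=t[1],tz=t[2],rx=w[0],ry=w[1],rz=w[2]))
        p=p+R.apply(t*10);R=R*Ro.from_rotvec(w)
    for o in range(0,len(out),10): print(json.dumps([{k:float(v) for k,v in r.items() if abs(v)>1e-9} for r in out[o:o+10]]))
    e=(R.inv()*R1).magnitude();print("end",p.round(1),"rot err",e)
    return p,R
def cur(env):
    st=env.state();return st['eef_pos'],Ro.from_euler('xyz',st['tcp_rot'])
E
python3 - <<'E'
from h import *
from cell import env
p,R=cur(env)
p,R=plan(p,R,*T([480,-250,235],-31.7),10)
plan(p,R,*T([440,268,200],-31.7),14)
E
```

```text
[{"tx": -2.06, "ty": -0.02, "tz": 3.42, "ry": -0.0612, "rz": -0.0001}, {"tx": -1.84, "ty": -0.01, "tz": 3.55, "ry": -0.0612, "rz": -0.0001}, {"tx": -1.62, "ty": -0.02, "tz": 3.64, "ry": -0.0612, "rz": -0.0001}, {"tx": -1.4, "ty": -0.02, "tz": 3.74, "ry": -0.0612, "rz": -0.0001}, {"tx": -1.17, "ty": -0.01, "tz": 3.82, "ry": -0.0612, "rz": -0.0001}, {"tx": -0.93, "ty": -0.02, "tz": 3.89, "ry": -0.0612, "rz": -0.0001}, {"tx": -0.69, "ty": -0.02, "tz": 3.93, "ry": -0.0612, "rz": -0.0001}, {"tx": -0.45, "ty": -0.01, "tz": 3.97, "ry": -0.0612, "rz": -0.0001}, {"tx": -0.2, "ty": -0.02, "tz": 3.99, "ry": -0.0612, "rz": -0.0001}, {"tx": 0.04, "ty": -0.02, "tz": 3.99, "ry": -0.0612, "rz": -0.0001}]
end [ 480. -250.  235.] rot err 0.0004887146798277821
[{"tx": -2.19, "ty": 0.25, "tz": 3.0}, {"tx": -2.18, "ty": 0.25, "tz": 3.0}, {"tx": -2.19, "ty": 0.25, "tz": 3.0}, {"tx": -2.19, "ty": 0.25, "tz": 2.99}, {"tx": -2.18, "ty": 0.25, "tz": 3.0}, {"tx": -2.19, "ty": 0.25, "tz": 3.0}, {"tx": -2.19, "ty": 0.25, "tz": 3.0}, {"tx": -2.18, "ty": 0.25, "tz": 3.0}, {"tx": -2.19, "ty": 0.25, "tz": 3.0}, {"tx": -2.19, "ty": 0.25, "tz": 2.99}]
[{"tx": -2.18, "ty": 0.25, "tz": 3.0}, {"tx": -2.19, "ty": 0.25, "tz": 3.0}, {"tx": -2.19, "ty": 0.25, "tz": 3.0}, {"tx": -2.18, "ty": 0.25, "tz": 3.0}]
end [440.1 268.  200. ] rot err 0.0004887146798277821
```

Request:
move_arm(
  rows=[
    {"tx":-2.06,"tz":3.42,"ry":-0.061,"grip":100},
    {"tx":-1.84,"tz":3.55,"ry":-0.061,"grip":100},
    {"tx":-1.62,"tz":3.64,"ry":-0.061,"grip":100},
    {"tx":-1.4,"tz":3.74,"ry":-0.061,"grip":100},
    {"tx":-1.17,"tz":3.82,"ry":-0.061,"grip":100},
    {"tx":-0.93,"tz":3.89,"ry":-0.061,"grip":100},
    {"tx":-0.69,"tz":3.93,"ry":-0.061,"grip":100},
    {"tx":-0.45,"tz":3.97,"ry":-0.061,"grip":100},
    {"tx":-0.2,"tz":3.99,"ry":-0.061,"grip":100},
    {"tx":0.04,"tz":3.99,"ry":-0.061,"grip":100},
  ],
)

```text
validation failed for argument at $.ro...
```

Request:
move_arm(
  rows=[
    {"tx":-2.19,"ty":0.25,"tz":3.0,"grip":100},
    {"tx":-2.19,"ty":0.25,"tz":3.0,"grip":100},
    {"tx":-2.19,"ty":0.25,"tz":3.0,"grip":100},
    {"tx":-2.19,"ty":0.25,"tz":3.0,"grip":100},
    {"tx":-2.19,"ty":0.25,"tz":3.0,"grip":100},
    {"tx":-2.19,"ty":0.25,"tz":3.0,"grip":100},
    {"tx":-2.19,"ty":0.25,"tz":3.0,"grip":100},
    {"tx":-2.19,"ty":0.25,"tz":3.0,"grip":100},
    {"tx":-2.19,"ty":0.25,"tz":3.0,"grip":100},
    {"tx":-2.19,"ty":0.25,"tz":3.0,"grip":100},
  ],
)

```text
validation failed for argument at $.ro...
```

Request:
move_arm(
  rows=[
    {"tx":-2.19,"ty":0.25,"tz":3.0,"grip":100},
    {"tx":-2.19,"ty":0.25,"tz":3.0,"grip":100},
    {"tx":-2.19,"ty":0.25,"tz":3.0,"grip":100},
    {"tx":-2.19,"ty":0.25,"tz":3.0,"grip":100},
    {"grip":100},
    {"grip":100},
  ],
)

```text
validation failed for argument at $.ro...
```

```bash
cat >> h.py <<'E'
def fray(z,u,v):
    R=Ro.from_euler('xyz',z['R']).as_matrix();du=np.asarray(u,float)-z['cx'];dv=np.asarray(v,float)-z['cy'];r=np.hypot(du,dv)+1e-9;th=r/z['f']
    d=np.stack([np.sin(th)*du/r,-np.sin(th)*dv/r,-np.cos(th)],-1);return d@R.T
def fplane(z,u,v,h):
    r=fray(z,u,v);return z['eye']+r*((h-z['eye'][2])/r[...,2])[...,None]
def snap(env,n,name):
    c=env.calibration(n);p,d=env.read_camera(n);cv2.imwrite(f"pics/{name}.png",p);np.savez(f"pics/{name}.npz",p=p,d=d,eye=c["eye"],R=c["rotation"],f=240/np.tan(np.radians(c["vertical_fov"]/2)),cx=c["cx"],cy=c["cy"])
E
python3 - <<'E'
from h import *
from cell import env
snap(env,"wrist","w1");st=env.state();print(st['t'],st['eef_pos'],np.degrees(st['tcp_rot']),st['joints'].round(3))
E
```

```text
0.2 [ 246.70091221 -574.13650471  233.3049077 ] [-8.99961271e+01  3.30068156e-02 -6.67508399e+01] [-1.271  0.491  1.559  0.     1.092 -0.106]
```

View pics/w1.png

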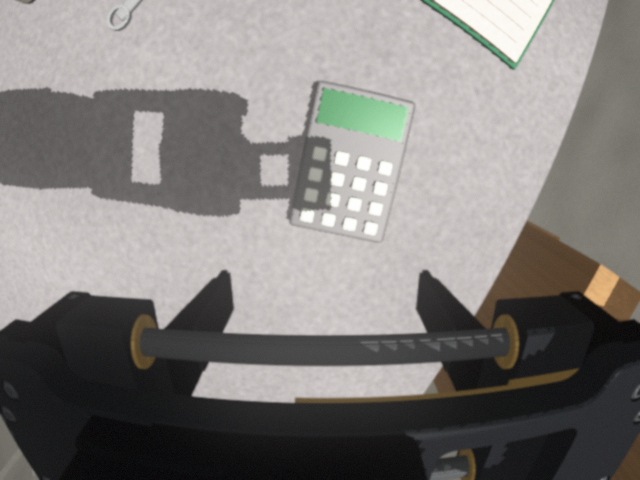

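The rows probably need every key filled in, so I'll give all seven.

Request:
move_arm(
  rows=[
    {"tx":-2.06,"ty":0,"tz":3.42,"rx":0,"ry":-0.061,"rz":0,"grip":100},
    {"tx":-1.84,"ty":0,"tz":3.55,"rx":0,"ry":-0.061,"rz":0,"grip":100},
    {"tx":-1.62,"ty":0,"tz":3.64,"rx":0,"ry":-0.061,"rz":0,"grip":100},
    {"tx":-1.4,"ty":0,"tz":3.74,"rx":0,"ry":-0.061,"rz":0,"grip":100},
    {"tx":-1.17,"ty":0,"tz":3.82,"rx":0,"ry":-0.061,"rz":0,"grip":100},
    {"tx":-0.93,"ty":0,"tz":3.89,"rx":0,"ry":-0.061,"rz":0,"grip":100},
    {"tx":-0.69,"ty":0,"tz":3.93,"rx":0,"ry":-0.061,"rz":0,"grip":100},
    {"tx":-0.45,"ty":0,"tz":3.97,"rx":0,"ry":-0.061,"rz":0,"grip":100},
    {"tx":-0.2,"ty":0,"tz":3.99,"rx":0,"ry":-0.061,"rz":0,"grip":100},
    {"tx":0.04,"ty":0,"tz":3.99,"rx":0,"ry":-0.061,"rz":0,"grip":100},
  ],
)

```text
t: 1.03
eef_pos: [481.2, -248.6, 233.7]
tcp_rot: [-1.571, -0.0, -0.552]
ft_force: [0.1, -0.5, 1.4]
opening: 1.0
```

Request:
move_arm(
  rows=[
    {"tx":-2.19,"ty":0.25,"tz":3.0,"rx":0,"ry":0,"rz":0,"grip":100},
    {"tx":-2.19,"ty":0.25,"tz":3.0,"rx":0,"ry":0,"rz":0,"grip":100},
    {"tx":-2.19,"ty":0.25,"tz":3.0,"rx":0,"ry":0,"rz":0,"grip":100},
    {"tx":-2.19,"ty":0.25,"tz":3.0,"rx":0,"ry":0,"rz":0,"grip":100},
    {"tx":-2.19,"ty":0.25,"tz":3.0,"rx":0,"ry":0,"rz":0,"grip":100},
    {"tx":-2.19,"ty":0.25,"tz":3.0,"rx":0,"ry":0,"rz":0,"grip":100},
    {"tx":-2.19,"ty":0.25,"tz":3.0,"rx":0,"ry":0,"rz":0,"grip":100},
    {"tx":-2.19,"ty":0.25,"tz":3.0,"rx":0,"ry":0,"rz":0,"grip":100},
    {"tx":-2.19,"ty":0.25,"tz":3.0,"rx":0,"ry":0,"rz":0,"grip":100},
    {"tx":-2.19,"ty":0.25,"tz":3.0,"rx":0,"ry":0,"rz":0,"grip":100},
  ],
)

```text
t: 1.87
eef_pos: [451.8, 121.8, 208.6]
tcp_rot: [-1.571, -0.0, -0.555]
ft_force: [0.8, 0.1, 0.4]
opening: 1.0
```

Request:
move_arm(
  rows=[
    {"tx":-2.19,"ty":0.25,"tz":3.0,"rx":0,"ry":0,"rz":0,"grip":100},
    {"tx":-2.19,"ty":0.25,"tz":3.0,"rx":0,"ry":0,"rz":0,"grip":100},
    {"tx":-2.19,"ty":0.25,"tz":3.0,"rx":0,"ry":0,"rz":0,"grip":100},
    {"tx":-2.19,"ty":0.25,"tz":3.0,"rx":0,"ry":0,"rz":0,"grip":100},
    {"tx":0,"ty":0,"tz":0,"rx":0,"ry":0,"rz":0,"grip":100},
    {"tx":0,"ty":0,"tz":0,"rx":0,"ry":0,"rz":0,"grip":100},
  ],
)

```text
t: 2.37
eef_pos: [440.5, 269.6, 198.2]
tcp_rot: [-1.571, 0.0, -0.552]
ft_force: [0.1, -0.7, -0.7]
opening: 0.999
```

```bash
python3 - <<'E'
from h import *
from cell import env
snap(env,"wrist","w2");st=env.state();print(st['t'],st['eef_pos'],np.degrees(st['tcp_rot']),st['joints'].round(3),st['ft_force'])
E
```

```text
2.4167 [440.71604953 268.4538131  198.30996829] [-9.00408925e+01  1.29810366e-02 -3.16998757e+01] [ 0.419  0.381  1.865 -0.     0.897  0.973] [-0.46095165 -1.01770712  0.20630327]
```

View pics/w2.png

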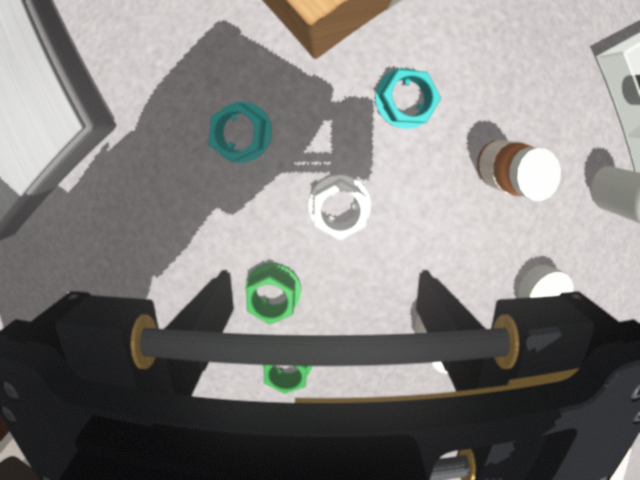

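The silver nut appears at about (340,207) in the wrist picture. The others in view are green or turquoise. Next a crop for its hexagon and centre.

```bash
python3 - <<'E'
from h import *
z=load("w2")
cv2.imwrite("pics/w2c.png",cv2.resize(z['p'][165:250,295:385],None,fx=7,fy=7,interpolation=cv2.INTER_CUBIC))
E
```

```text
(no output)
```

View pics/w2c.png

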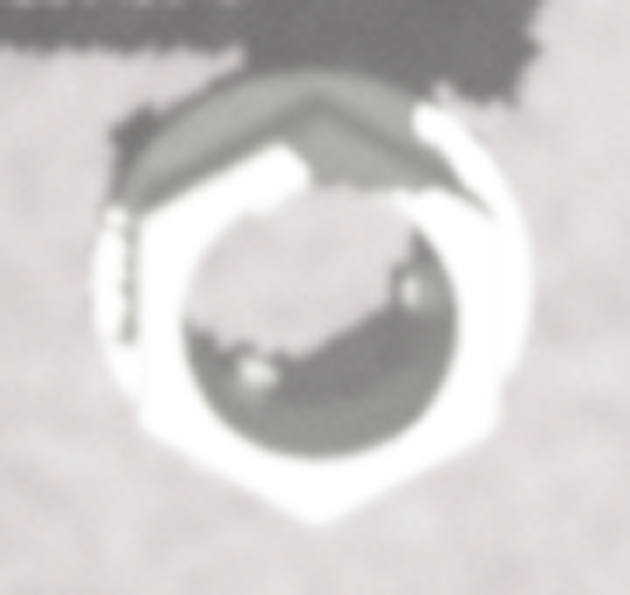

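```bash
python3 - <<'E'
from h import *
z=load("w2")
C=(np.array([(140,206),(142,420),(320,523),(497,425),(495,212)],float)+.5)/7-.5+[295,165]
P=fplane(z,C[:,0],C[:,1],30.);print(P.round(1))
ce=(P[0]+P[3])/2,(P[1]+P[4])/2;print(ce)
m=np.mean(ce,0);r=P-m;print(np.hypot(r[:,0],r[:,1]),np.degrees(np.arctan2(r[:,1],r[:,0]))%60)
E
```

```text
[[446.7 294.2  30. ]
 [432.4 270.7  30. ]
 [444.6 247.2  30. ]
 [470.5 246.5  30. ]
 [484.1 270.5  30. ]]
(array([458.6039997 , 270.37289316,  30.        ]), array([458.22492082, 270.60312056,  30.        ]))
[26.45336758 26.06030276 27.08903915 26.82871931 25.68009814] [56.28604374 59.46674135 59.27213601 56.79416228 59.97252258]
```

```bash
python3 - <<'E'
from h import *
from cell import env
p,R=cur(env)
a=plan(p,R,*T([458.3,270.4,60],-31.65),5)
plan(*a,*T([458.3,270.4,26],-31.65),3)
E
```

```text
[{"tx": 0.28, "ty": 2.77, "tz": 0.22, "rx": 0.0001, "ry": -0.0002}, {"tx": 0.28, "ty": 2.76, "tz": 0.22, "rx": 0.0001, "ry": -0.0002}, {"tx": 0.28, "ty": 2.77, "tz": 0.22, "rx": 0.0001, "ry": -0.0002}, {"tx": 0.28, "ty": 2.76, "tz": 0.22, "rx": 0.0001, "ry": -0.0002}, {"tx": 0.28, "ty": 2.77, "tz": 0.22, "rx": 0.0001, "ry": -0.0002}]
end [458.3 270.4  60. ] rot err 0.00033747975923378317
[{"ty": 1.13, "rx": 0.0001, "rz": -0.0001}, {"ty": 1.14, "rx": 0.0001, "rz": -0.0001}, {"ty": 1.13, "rx": 0.0001, "rz": -0.0001}]
end [458.3 270.4  26. ] rot err 0.00017201099493046592
```

Request:
move_arm(
  rows=[
    {"tx":0.28,"ty":2.77,"tz":0.22,"rx":0,"ry":0,"rz":0,"grip":100},
    {"tx":0.28,"ty":2.77,"tz":0.22,"rx":0,"ry":0,"rz":0,"grip":100},
    {"tx":0.28,"ty":2.77,"tz":0.22,"rx":0,"ry":0,"rz":0,"grip":100},
    {"tx":0.28,"ty":2.77,"tz":0.22,"rx":0,"ry":0,"rz":0,"grip":100},
    {"tx":0.28,"ty":2.77,"tz":0.22,"rx":0,"ry":0,"rz":0,"grip":100},
    {"tx":0,"ty":1.1,"tz":0,"rx":0,"ry":0,"rz":0,"grip":100},
    {"tx":0,"ty":1.1,"tz":0,"rx":0,"ry":0,"rz":0,"grip":100},
    {"tx":0,"ty":0.9,"tz":0,"rx":0,"ry":0,"rz":0,"grip":100},
    {"tx":0,"ty":0,"tz":0,"rx":0,"ry":0,"rz":0,"grip":100},
    {"tx":0,"ty":0,"tz":0,"rx":0,"ry":0,"rz":0,"grip":100},
  ],
)

```text
t: 3.25
eef_pos: [459.0, 270.0, 29.7]
tcp_rot: [-1.57, -0.0, -0.555]
ft_force: [-0.1, -0.1, -0.3]
opening: 1.003
```

Request:
move_arm(
  rows=[
    {"tx":0,"ty":0.35,"tz":0,"rx":0,"ry":0,"rz":0,"grip":70},
    {"tx":0,"ty":0,"tz":0,"rx":0,"ry":0,"rz":0,"grip":60},
    {"tx":0,"ty":0,"tz":0,"rx":0,"ry":0,"rz":0,"grip":55},
    {"tx":0,"ty":0,"tz":0,"rx":0,"ry":0,"rz":0,"grip":50},
    {"tx":0,"ty":0,"tz":0,"rx":0,"ry":0,"rz":0,"grip":40},
    {"tx":0,"ty":0,"tz":0,"rx":0,"ry":0,"rz":0,"grip":30},
    {"tx":0,"ty":0,"tz":0,"rx":0,"ry":0,"rz":0,"grip":0},
    {"tx":0,"ty":0,"tz":0,"rx":0,"ry":0,"rz":0,"grip":0},
  ],
)

```text
t: 3.92
eef_pos: [458.8, 270.1, 25.6]
tcp_rot: [-1.571, -0.0, -0.555]
ft_force: [-0.0, 0.4, -0.2]
opening: 0.494
```

Gripped: the opening is 0.494, which is 46.9 mm, against 46 mm across flats. Next: lift, then move to the approach pose above the stud tip.

```bash
cat >> h.py <<'E'
O=np.array([553,-121,88.3]);n=np.array([-.4887,-.107,.866]);n/=np.linalg.norm(n)
def studR(yaw):
    Rd=Ro.from_euler('xyz',[-np.pi/2,0,np.radians(yaw)])
    ax=np.cross([0,0,1],n);return Ro.from_rotvec(ax/np.linalg.norm(ax)*np.arccos(n[2]))*Rd
E
python3 - <<'E'
from h import *
from cell import env
p,R=cur(env)
a=plan(p,R,p+[0,0,160],R,4)
plan(*a,O+n*(103+10.6+5),studR(-75),12)
E
```

```text
[{"ty": -4.0}, {"ty": -4.0}, {"ty": -4.0}, {"ty": -4.0}]
end [458.8 270.1 185.6] rot err 0.0
[{"tx": 2.03, "ty": -0.04, "tz": -2.7, "rx": 0.0407, "ry": 0.0614, "rz": -0.0183}, {"tx": 2.19, "ty": -0.12, "tz": -2.57, "rx": 0.0407, "ry": 0.0614, "rz": -0.0183}, {"tx": 2.35, "ty": -0.17, "tz": -2.42, "rx": 0.0407, "ry": 0.0614, "rz": -0.0183}, {"tx": 2.5, "ty": -0.22, "tz": -2.27, "rx": 0.0407, "ry": 0.0614, "rz": -0.0183}, {"tx": 2.63, "ty": -0.27, "tz": -2.09, "rx": 0.0407, "ry": 0.0614, "rz": -0.0183}, {"tx": 2.77, "ty": -0.3, "tz": -1.92, "rx": 0.0407, "ry": 0.0614, "rz": -0.0183}, {"tx": 2.88, "ty": -0.32, "tz": -1.74, "rx": 0.0407, "ry": 0.0614, "rz": -0.0183}, {"tx": 2.99, "ty": -0.33, "tz": -1.54, "rx": 0.0407, "ry": 0.0614, "rz": -0.0183}, {"tx": 3.08, "ty": -0.34, "tz": -1.34, "rx": 0.0407, "ry": 0.0614, "rz": -0.0183}, {"tx": 3.17, "ty": -0.33, "tz": -1.14, "rx": 0.0407, "ry": 0.0614, "rz": -0.0183}]
[{"tx": 3.23, "ty": -0.32, "tz": -0.92, "rx": 0.0407, "ry": 0.0614, "rz": -0.0183}, {"tx": 3.29, "ty": -0.28, "tz": -0.71, "rx": 0.0407, "ry": 0.0614, "rz": -0.0183}]
end [ 495.1 -133.7  191. ] rot err 0.0008811232224457606
```

Request:
move_arm(
  rows=[
    {"tx":0,"ty":-2,"tz":0,"rx":0,"ry":0,"rz":0,"grip":0},
    {"tx":0,"ty":-3.5,"tz":0,"rx":0,"ry":0,"rz":0,"grip":0},
    {"tx":0,"ty":-4,"tz":0,"rx":0,"ry":0,"rz":0,"grip":0},
    {"tx":0,"ty":-4,"tz":0,"rx":0,"ry":0,"rz":0,"grip":0},
    {"tx":0,"ty":-2.5,"tz":0,"rx":0,"ry":0,"rz":0,"grip":0},
  ],
)

```text
t: 4.33
eef_pos: [459.2, 270.3, 189.2]
tcp_rot: [-1.568, -0.002, -0.555]
ft_force: [0.4, 0.6, -0.3]
opening: 0.48
```

Request:
move_arm(
  rows=[
    {"tx":2.03,"ty":-0.04,"tz":-2.7,"rx":0.0407,"ry":0.0614,"rz":-0.0183,"grip":0},
    {"tx":2.19,"ty":-0.12,"tz":-2.57,"rx":0.0407,"ry":0.0614,"rz":-0.0183,"grip":0},
    {"tx":2.35,"ty":-0.17,"tz":-2.42,"rx":0.0407,"ry":0.0614,"rz":-0.0183,"grip":0},
    {"tx":2.5,"ty":-0.22,"tz":-2.27,"rx":0.0407,"ry":0.0614,"rz":-0.0183,"grip":0},
    {"tx":2.63,"ty":-0.27,"tz":-2.09,"rx":0.0407,"ry":0.0614,"rz":-0.0183,"grip":0},
    {"tx":2.77,"ty":-0.3,"tz":-1.92,"rx":0.0407,"ry":0.0614,"rz":-0.0183,"grip":0},
    {"tx":2.88,"ty":-0.32,"tz":-1.74,"rx":0.0407,"ry":0.0614,"rz":-0.0183,"grip":0},
    {"tx":2.99,"ty":-0.33,"tz":-1.54,"rx":0.0407,"ry":0.0614,"rz":-0.0183,"grip":0},
    {"tx":3.08,"ty":-0.34,"tz":-1.34,"rx":0.0407,"ry":0.0614,"rz":-0.0183,"grip":0},
    {"tx":3.17,"ty":-0.33,"tz":-1.14,"rx":0.0407,"ry":0.0614,"rz":-0.0183,"grip":0},
  ],
)

```text
t: 5.17
eef_pos: [488.8, -68.3, 190.3]
tcp_rot: [-1.132, -0.048, -1.193]
ft_force: [0.2, -0.1, -1.9]
opening: 0.481
```

Request:
move_arm(
  rows=[
    {"tx":3.23,"ty":-0.32,"tz":-0.92,"rx":0.0407,"ry":0.0614,"rz":-0.0183,"grip":0},
    {"tx":3.29,"ty":-0.28,"tz":-0.71,"rx":0.0407,"ry":0.0614,"rz":-0.0183,"grip":0},
    {"tx":0,"ty":0,"tz":0,"rx":0,"ry":0,"rz":0,"grip":0},
    {"tx":0,"ty":0,"tz":0,"rx":0,"ry":0,"rz":0,"grip":0},
    {"tx":0,"ty":0,"tz":0,"rx":0,"ry":0,"rz":0,"grip":0},
  ],
)

```text
t: 5.58
eef_pos: [494.7, -133.3, 190.8]
tcp_rot: [-1.049, -0.022, -1.315]
ft_force: [-0.5, -0.3, -0.7]
opening: 0.482
```

```bash
cat >> h.py <<'E'
def rep(env):
    st=env.state();p,R=cur(env);M=R.as_matrix()
    N=p+M[:,1]*10.6;d=N-O;h=d@n;e=d-h*n
    print("t",round(st['t'],2),"tcp",p.round(1),"nut h",h.round(1),"lateral in tool xz",(e@M[:,0]).round(1),(e@M[:,2]).round(1),"tilt",np.degrees(np.arccos(-M[:,1]@n)).round(2),"j",np.degrees(st['joints']).round(0),"F tool",R.inv().apply(st['ft_force']).round(1),"M",R.inv().apply(st['moment']).round(2),"op",round(st['opening'],3))
E
python3 - <<'E'
from h import *
from cell import env
snap(env,"side","s3");snap(env,"scene","c3");snap(env,"wrist","w3");rep(env)
a=load("s3")['p'][170:350,230:430];b=load("c3")['p'][170:290,200:330]
cv2.imwrite("pics/m3.png",np.hstack([cv2.resize(a,(400,360),interpolation=cv2.INTER_CUBIC),cv2.resize(b,(390,360),interpolation=cv2.INTER_CUBIC)]))
E
```

```text
t 5.73 tcp [ 495.2 -132.4  191.1] nut h 107.9 lateral in tool xz -1.3 0.4 tilt 0.09 j [-33.  17. 124.  53.  26.  -3.] F tool [-0.1 -0.1  0.5] M [-0.33  0.03 -0.02] op 0.484
```

View pics/m3.png

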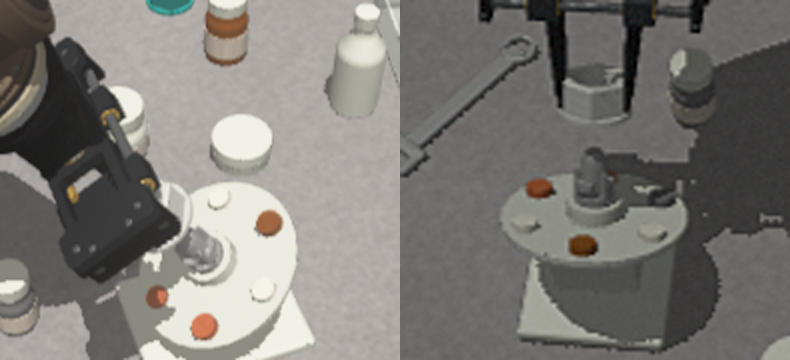

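View pics/w3.png

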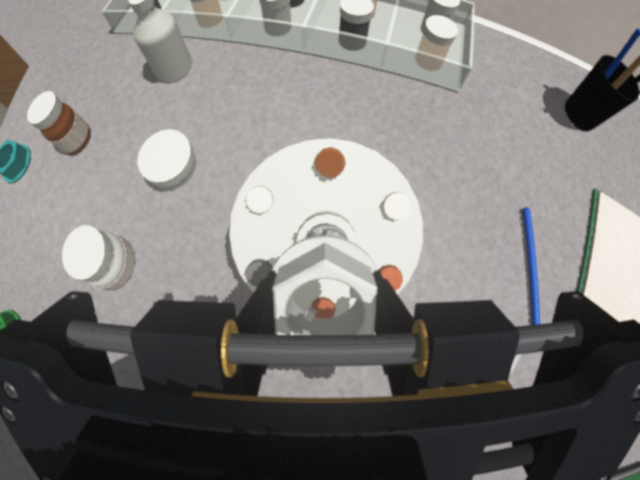

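```bash
python3 - <<'E'
from h import *
from cell import env
from scipy.optimize import least_squares
z=load("w3")
g=cv2.cvtColor(z['p'],cv2.COLOR_BGR2HSV)
m=((g[...,1]<22)&(g[...,2]>195)).astype(np.uint8)
m=cv2.morphologyEx(m,cv2.MORPH_OPEN,np.ones((3,3)))
nl,l,st,ce=cv2.connectedComponentsWithStats(m);k=l[240,290];print(st[k])
mm=(l==k).astype(np.uint8);cs,_=cv2.findContours(mm,cv2.RETR_EXTERNAL,cv2.CHAIN_APPROX_NONE)
c=max(cs,key=cv2.contourArea)[:,0]
r=fray(z,c[:,0]+0.,c[:,1]+0.);P=z['eye']+r*(((O-z['eye'])@n)/(r@n))[:,None]
ex=np.cross([0,1,0],n);ex/=np.linalg.norm(ex);ey=np.cross(n,ex)
q=np.c_[(P-O)@ex,(P-O)@ey];rad=np.hypot(*q.T)
s=(rad>70)&(rad<80)&(c[:,1]<300)
f=least_squares(lambda x:np.hypot(q[s,0]-x[0],q[s,1]-x[1])-x[2],[0,0,75],loss='soft_l1')
print(s.sum(),f.x,np.std(f.fun),"centre",O+f.x[0]*ex+f.x[1]*ey)
# pilot in frame? depth of stud pts
rep(env)
M=cur(env)[1].as_matrix();d=f.x[0]*ex+f.x[1]*ey;print("centre shift in tool x,z",d@M[:,0],d@M[:,2])
E
```

```text
[  230   138   194   150 18184]
388 [ 0.34117561 -0.36046058 74.28839937] 0.6143503104314891 centre [ 553.31608233 -121.35839166   88.43408952]
t 5.73 tcp [ 495.2 -132.4  191.1] nut h 107.9 lateral in tool xz -1.3 0.4 tilt 0.09 j [-33.  17. 124.  53.  26.  -3.] F tool [-0.1 -0.1  0.5] M [-0.33  0.03 -0.02] op 0.484
centre shift in tool x,z 0.4300579081538993 0.24775423473983474
```

The rim fit from the wrist camera puts the tray centre within 0.5 mm of the stud axis from the other two views. I'll turn 30° clockwise in the air for wrist margin, then descend.

Request:
move_arm(
  rows=[
    {"tx":0.1,"ty":0,"tz":0,"rx":0,"ry":0.105,"rz":0,"grip":0},
    {"tx":0,"ty":0,"tz":0,"rx":0,"ry":0.105,"rz":0,"grip":0},
    {"tx":0,"ty":0,"tz":0,"rx":0,"ry":0.105,"rz":0,"grip":0},
    {"tx":0,"ty":0,"tz":0,"rx":0,"ry":0.105,"rz":0,"grip":0},
    {"tx":0,"ty":0,"tz":0,"rx":0,"ry":0.105,"rz":0,"grip":0},
    {"tx":0,"ty":1.5,"tz":0,"rx":0,"ry":0,"rz":0,"grip":0},
    {"tx":0,"ty":1.0,"tz":0,"rx":0,"ry":0,"rz":0,"grip":0},
    {"tx":0,"ty":0,"tz":0,"rx":0,"ry":0,"rz":0,"grip":0},
    {"tx":0,"ty":0,"tz":0,"rx":0,"ry":0,"rz":0,"grip":0},
  ],
)

```text
t: 6.48
eef_pos: [507.6, -130.9, 169.2]
tcp_rot: [-1.099, 0.233, -1.776]
ft_force: [0.1, -0.6, -0.7]
opening: 0.481
```

```bash
python3 - <<'E'
from h import *
from cell import env
for i in range(2): rep(env); snap(env,"side","s4")
snap(env,"scene","c4");snap(env,"wrist","w4");rep(env)
a=load("s4")['p'][170:350,230:430];b=load("c4")['p'][170:290,200:330]
cv2.imwrite("pics/m4.png",np.hstack([cv2.resize(a,(400,360),interpolation=cv2.INTER_CUBIC),cv2.resize(b,(390,360),interpolation=cv2.INTER_CUBIC)]))
E
```

```text
t 6.48 tcp [ 507.6 -130.9  169.2] nut h 82.7 lateral in tool xz -0.2 0.1 tilt 0.13 j [-31.  20. 124.  58.  24.  22.] F tool [ 0.7  0.6 -0.1] M [-0.41  0.04 -0.13] op 0.481
t 6.53 tcp [ 507.6 -131.1  169.5] nut h 83.0 lateral in tool xz 0.0 0.4 tilt 0.08 j [-32.  20. 124.  58.  24.  22.] F tool [0.3 0.3 0.3] M [-0.36  0.03 -0.16] op 0.478
t 6.68 tcp [ 507.6 -131.8  169.9] nut h 83.4 lateral in tool xz 0.6 0.7 tilt 0.01 j [-32.  20. 124.  58.  24.  22.] F tool [0.1 0.9 0.3] M [-0.29  0.04 -0.13] op 0.483
```

View pics/m4.png

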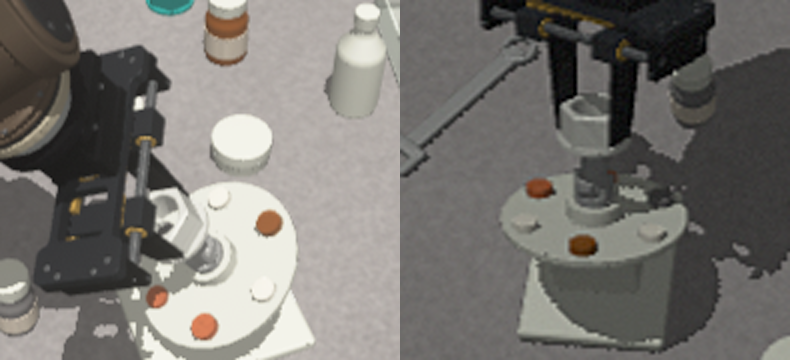

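View pics/w4.png

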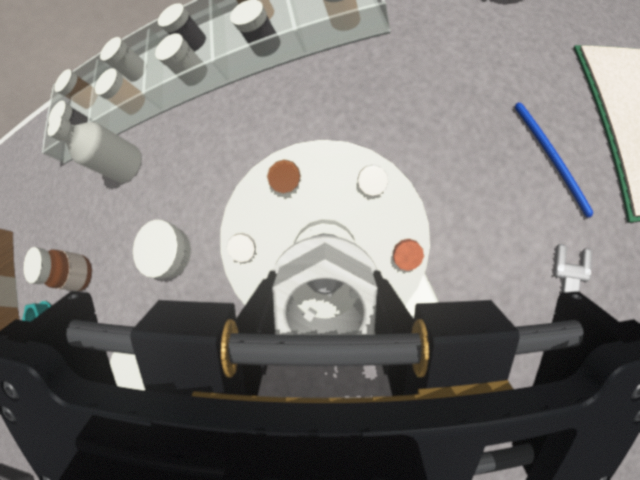

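Both views show the nut coaxial over the stud tip, so I'll lower it.

Request:
move_arm(
  rows=[
    {"tx":0,"ty":0.8,"tz":0,"rx":0,"ry":0,"rz":0,"grip":0},
    {"tx":0,"ty":0.8,"tz":0,"rx":0,"ry":0,"rz":0,"grip":0},
    {"tx":0,"ty":0.6,"tz":0,"rx":0,"ry":0,"rz":0,"grip":0},
    {"tx":0,"ty":0,"tz":0,"rx":0,"ry":0,"rz":0,"grip":0},
    {"tx":0,"ty":0,"tz":0,"rx":0,"ry":0,"rz":0,"grip":0},
  ],
)

```text
t: 7.1
eef_pos: [518.2, -129.6, 150.5]
tcp_rot: [-1.098, 0.233, -1.778]
ft_force: [-0.1, -0.1, -1.5]
opening: 0.485
```

```bash
python3 -c "
from h import *
from cell import env
rep(env)"
```

```text
t 7.1 tcp [ 518.2 -129.6  150.5] nut h 61.1 lateral in tool xz 0.8 0.5 tilt 0.05 j [-31.  23. 124.  63.  22.  17.] F tool [ 0.5  1.2 -0.7] M [-0.3  -0.01 -0.12] op 0.485
```

Request:
move_arm(
  rows=[
    {"tx":-0.04,"ty":0.4,"tz":-0.03,"rx":0,"ry":0,"rz":0,"grip":0},
    {"tx":0,"ty":0.4,"tz":0,"rx":0,"ry":0,"rz":0,"grip":0},
    {"tx":0,"ty":0.2,"tz":0,"rx":0,"ry":0,"rz":0,"grip":0},
    {"tx":0,"ty":0.2,"tz":0,"rx":0,"ry":0,"rz":0,"grip":0},
    {"tx":0,"ty":0,"tz":0,"rx":0,"ry":0,"rz":0,"grip":0},
  ],
)

```text
t: 7.52
eef_pos: [524.1, -127.8, 139.7]
tcp_rot: [-1.098, 0.233, -1.778]
ft_force: [-0.6, -1.0, 1.5]
opening: 0.481
```

```bash
python3 -c "
from h import *
from cell import env
rep(env)"
```

```text
t 7.52 tcp [ 524.1 -127.8  139.7] nut h 48.8 lateral in tool xz 0.4 0.2 tilt 0.04 j [-30.  25. 124.  67.  21.  14.] F tool [ 0.7 -1.7  0.5] M [-0.39  0.02 -0.13] op 0.481
```

Request:
move_arm(
  rows=[
    {"tx":0,"ty":0.15,"tz":0,"rx":0,"ry":0,"rz":0,"grip":0},
    {"tx":0,"ty":0,"tz":0,"rx":0,"ry":0,"rz":0,"grip":0},
  ],
)

```text
t: 7.68
eef_pos: [524.5, -127.8, 139.1]
tcp_rot: [-1.097, 0.232, -1.778]
ft_force: [-9.9, -1.4, 13.1]
opening: 0.482
```

```bash
python3 -c "
from h import *
from cell import env
rep(env)"
```

```text
t 7.68 tcp [ 524.5 -127.8  139.1] nut h 48.1 lateral in tool xz 0.4 0.3 tilt 0.03 j [-30.  25. 124.  67.  21.  14.] F tool [  0.3 -16.3  -2.2] M [-0.72  0.03 -0.12] op 0.482
```

Contact is at h=48.1, which matches the thread ends, with 16 N. I'll ease off slightly and turn counter-clockwise in chunks smaller than the 20° play.

Request:
move_arm(
  rows=[
    {"tx":0,"ty":-0.05,"tz":0,"rx":0,"ry":-0.06,"rz":0,"grip":0},
    {"tx":0,"ty":0,"tz":0,"rx":0,"ry":-0.06,"rz":0,"grip":0},
    {"tx":0,"ty":0,"tz":0,"rx":0,"ry":-0.06,"rz":0,"grip":0},
    {"tx":0,"ty":0,"tz":0,"rx":0,"ry":-0.06,"rz":0,"grip":0},
  ],
)

```text
t: 8.02
eef_pos: [524.5, -127.7, 139.0]
tcp_rot: [-1.06, 0.117, -1.561]
ft_force: [-0.5, -0.1, -1.0]
opening: 0.481
```

```bash
python3 -c "
from h import *
from cell import env
rep(env)"
```

```text
t 8.02 tcp [ 524.5 -127.7  139. ] nut h 48.0 lateral in tool xz 0.5 0.1 tilt 0.04 j [-30.  25. 124.  67.  21.  -0.] F tool [ 0.2  0.6 -1. ] M [-0.36  0.   -0.02] op 0.481
```

The force has vanished, so I'll test by lowering a little.

Request:
move_arm(
  rows=[
    {"tx":0,"ty":0.15,"tz":0,"rx":0,"ry":0,"rz":0,"grip":0},
    {"tx":0,"ty":0,"tz":0,"rx":0,"ry":0,"rz":0,"grip":0},
  ],
)

```text
t: 8.18
eef_pos: [525.2, -127.6, 137.5]
tcp_rot: [-1.06, 0.12, -1.565]
ft_force: [-0.6, -0.7, -1.0]
opening: 0.481
```

```bash
python3 -c "
from h import *
from cell import env
rep(env)"
```

```text
t 8.18 tcp [ 525.2 -127.6  137.5] nut h 46.2 lateral in tool xz 0.5 0.0 tilt 0.05 j [-30.  25. 124.  67.  21.  -0.] F tool [ 0.8  0.5 -0.9] M [-0.38  0.02 -0.01] op 0.481
```

The nut went below the thread ends with no force, so the lugs are in the gaps. I'll continue down to the ledge at h=36.

Request:
move_arm(
  rows=[
    {"tx":0,"ty":0.2,"tz":0,"rx":0,"ry":-0.03,"rz":0,"grip":0},
    {"tx":0,"ty":0.2,"tz":0,"rx":0,"ry":0,"rz":0,"grip":0},
    {"tx":0,"ty":0.2,"tz":0,"rx":0,"ry":0,"rz":0,"grip":0},
    {"tx":0,"ty":0,"tz":0,"rx":0,"ry":0,"rz":0,"grip":0},
  ],
)

```text
t: 8.52
eef_pos: [528.2, -126.9, 132.1]
tcp_rot: [-1.058, 0.105, -1.538]
ft_force: [0.4, -0.2, -1.9]
opening: 0.481
```

```bash
python3 -c "
from h import *
from cell import env
rep(env)"
```

```text
t 8.52 tcp [ 528.2 -126.9  132.1] nut h 40.1 lateral in tool xz 0.4 -0.1 tilt 0.07 j [-30.  26. 123.  69.  21.  -4.] F tool [ 0.4  1.8 -0.6] M [-0.31  0.01 -0.06] op 0.481
```

Request:
move_arm(
  rows=[
    {"tx":0,"ty":0.2,"tz":0,"rx":0,"ry":0,"rz":0,"grip":0},
    {"tx":0,"ty":0.15,"tz":0,"rx":0,"ry":0,"rz":0,"grip":0},
    {"tx":0,"ty":0.1,"tz":0,"rx":0,"ry":0,"rz":0,"grip":0},
    {"tx":0,"ty":0,"tz":0,"rx":0,"ry":0,"rz":0,"grip":0},
  ],
)

```text
t: 8.85
eef_pos: [530.1, -126.5, 129.0]
tcp_rot: [-1.057, 0.104, -1.537]
ft_force: [-9.3, -0.1, 11.5]
opening: 0.479
```

```bash
python3 -c "
from h import *
from cell import env
rep(env)"
```

```text
t 8.85 tcp [ 530.1 -126.5  129. ] nut h 36.4 lateral in tool xz 0.5 0.1 tilt 0.02 j [-29.  26. 123.  70.  21.  -5.] F tool [ -1.4 -14.6  -2.5] M [-0.65 -0.01  0.04] op 0.479
```

The nut is on the ledge at h=36.4 with 15 N, so the thread has dropped in. Now clockwise, sinking about 0.25 mm per 3.4°.

Request:
move_arm(
  rows=[
    {"tx":0,"ty":-0.06,"tz":0,"rx":0,"ry":0.05,"rz":0,"grip":0},
    {"tx":0,"ty":0,"tz":0,"rx":0,"ry":0.05,"rz":0,"grip":0},
    {"tx":0,"ty":0,"tz":0,"rx":0,"ry":0.05,"rz":0,"grip":0},
    {"tx":0,"ty":0,"tz":0,"rx":0,"ry":0.05,"rz":0,"grip":0},
  ],
)

```text
t: 9.18
eef_pos: [530.0, -126.7, 129.3]
tcp_rot: [-1.084, 0.201, -1.717]
ft_force: [-3.4, -1.2, 3.7]
opening: 0.484
```

```bash
python3 -c "
from h import *
from cell import env
rep(env)"
```

```text
t 9.18 tcp [ 530.  -126.7  129.3] nut h 36.7 lateral in tool xz 0.6 0.3 tilt 0.03 j [-29.  26. 123.  70.  21.   7.] F tool [ 0.9 -5.  -1. ] M [-0.42 -0.08 -0.28] op 0.484
```

Request:
move_arm(
  rows=[
    {"tx":-0.02,"ty":0.02,"tz":0,"rx":0,"ry":0.05,"rz":0,"grip":0},
    {"tx":0,"ty":0.02,"tz":0,"rx":0,"ry":0.05,"rz":0,"grip":0},
    {"tx":0,"ty":0.02,"tz":0,"rx":0,"ry":0.05,"rz":0,"grip":0},
    {"tx":0,"ty":0.02,"tz":0,"rx":0,"ry":0.05,"rz":0,"grip":0},
  ],
)

```text
t: 9.52
eef_pos: [530.6, -126.6, 129.0]
tcp_rot: [-1.128, 0.291, -1.902]
ft_force: [-4.6, -2.0, 9.0]
opening: 0.484
```

```bash
python3 -c "
from h import *
from cell import env
rep(env)"
```

```text
t 9.52 tcp [ 530.6 -126.6  129. ] nut h 36.2 lateral in tool xz 0.4 0.7 tilt 0.06 j [-29.  26. 123.  70.  21.  18.] F tool [  0.7 -10.3   0.7] M [-0.17  0.05 -0.35] op 0.484
```

Request:
move_arm(
  rows=[
    {"tx":0,"ty":0.02,"tz":-0.03,"rx":0,"ry":0.05,"rz":0,"grip":0},
    {"tx":0,"ty":0.02,"tz":0,"rx":0,"ry":0.05,"rz":0,"grip":0},
    {"tx":0,"ty":0.02,"tz":0,"rx":0,"ry":0.05,"rz":0,"grip":0},
    {"tx":0,"ty":0.02,"tz":0,"rx":0,"ry":0.05,"rz":0,"grip":0},
  ],
)

```text
t: 9.85
eef_pos: [530.9, -126.5, 128.3]
tcp_rot: [-1.191, 0.371, -2.095]
ft_force: [-4.6, -1.8, 9.2]
opening: 0.482
```

```bash
python3 -c "
from h import *
from cell import env
rep(env)"
```

```text
t 9.85 tcp [ 530.9 -126.5  128.3] nut h 35.5 lateral in tool xz 0.2 0.7 tilt 0.08 j [-29.  26. 123.  71.  21.  29.] F tool [  0.2 -10.4   0.8] M [-0.05 -0.02 -0.27] op 0.482
```

Request:
move_arm(
  rows=[
    {"tx":0,"ty":0.02,"tz":-0.03,"rx":0,"ry":0.05,"rz":0,"grip":0},
    {"tx":0,"ty":0.02,"tz":0,"rx":0,"ry":0.05,"rz":0,"grip":0},
    {"tx":0,"ty":0.02,"tz":0,"rx":0,"ry":0.05,"rz":0,"grip":0},
    {"tx":0,"ty":0.02,"tz":0,"rx":0,"ry":0.05,"rz":0,"grip":0},
    {"tx":0,"ty":0.02,"tz":0,"rx":0,"ry":0.05,"rz":0,"grip":0},
    {"tx":0,"ty":0.02,"tz":0,"rx":0,"ry":0.05,"rz":0,"grip":0},
  ],
)

```text
t: 10.35
eef_pos: [531.1, -125.8, 127.2]
tcp_rot: [-1.32, 0.465, -2.407]
ft_force: [-4.5, 0.4, 8.9]
opening: 0.485
```

```bash
python3 -c "
from h import *
from cell import env
rep(env)"
```

```text
t 10.35 tcp [ 531.1 -125.8  127.2] nut h 34.2 lateral in tool xz -0.0 0.1 tilt 0.04 j [-29.  26. 123.  71.  21.  46.] F tool [-1.2 -9.8 -0.9] M [-0.26  0.05  0.08] op 0.485
```

Request:
move_arm(
  rows=[
    {"tx":0,"ty":0.02,"tz":0,"rx":0,"ry":0.05,"rz":0,"grip":0},
    {"tx":0,"ty":0.02,"tz":0,"rx":0,"ry":0.05,"rz":0,"grip":0},
    {"tx":0,"ty":0.02,"tz":0,"rx":0,"ry":0.05,"rz":0,"grip":0},
    {"tx":0,"ty":0.02,"tz":0,"rx":0,"ry":0.05,"rz":0,"grip":0},
  ],
)

```text
t: 10.68
eef_pos: [531.5, -125.6, 126.5]
tcp_rot: [-1.424, 0.505, -2.629]
ft_force: [-4.5, 1.2, 8.8]
opening: 0.479
```

```bash
python3 -c "
from h import *
from cell import env
rep(env)"
```

```text
t 10.68 tcp [ 531.5 -125.6  126.5] nut h 33.4 lateral in tool xz -0.1 -0.1 tilt 0.03 j [-29.  26. 123.  71.  21.  57.] F tool [-1.3 -9.7 -1.8] M [-0.31  0.05  0.09] op 0.479
```

Request:
move_arm(
  rows=[
    {"tx":0,"ty":0.02,"tz":0,"rx":0,"ry":0.05,"rz":0,"grip":0},
    {"tx":0,"ty":0.02,"tz":0,"rx":0,"ry":0.05,"rz":0,"grip":0},
    {"tx":0,"ty":0.02,"tz":0,"rx":0,"ry":0.05,"rz":0,"grip":0},
  ],
)

```text
t: 10.93
eef_pos: [531.9, -125.7, 126.0]
tcp_rot: [-1.507, 0.521, -2.8]
ft_force: [-5.8, -0.5, 9.7]
opening: 0.48
```

```bash
python3 -c "
from h import *
from cell import env
rep(env)"
```

```text
t 10.93 tcp [ 531.9 -125.7  126. ] nut h 32.9 lateral in tool xz -0.1 0.1 tilt 0.05 j [-29.  26. 123.  72.  20.  66.] F tool [  0.1 -11.3  -0.7] M [-0.02  0.01 -0.08] op 0.48
```

Request:
move_arm(
  rows=[
    {"tx":0,"ty":0.02,"tz":0,"rx":0,"ry":0.05,"rz":0,"grip":0},
    {"tx":0,"ty":0.02,"tz":0,"rx":0,"ry":0.05,"rz":0,"grip":0},
    {"tx":0,"ty":0.02,"tz":0,"rx":0,"ry":0.05,"rz":0,"grip":0},
  ],
)

```text
t: 11.18
eef_pos: [531.7, -126.4, 125.3]
tcp_rot: [-1.591, 0.523, -2.972]
ft_force: [-11.5, -6.6, 12.2]
opening: 0.483
```

```bash
python3 -c "
from h import *
from cell import env
rep(env)"
```

```text
t 11.18 tcp [ 531.7 -126.4  125.3] nut h 32.4 lateral in tool xz 0.5 0.7 tilt 0.15 j [-29.  27. 123.  72.  20.  74.] F tool [  4.7 -16.8   4.3] M [ 0.7  -0.86 -1.37] op 0.483
```

Request:
move_arm(
  rows=[
    {"tx":0,"ty":0,"tz":0,"rx":0,"ry":0.03,"rz":0,"grip":0},
    {"tx":0,"ty":0,"tz":0,"rx":0,"ry":0,"rz":0,"grip":0},
  ],
)

```text
t: 11.35
eef_pos: [531.7, -126.5, 125.2]
tcp_rot: [-1.608, 0.522, -3.005]
ft_force: [-10.0, -6.0, 9.4]
opening: 0.481
```

```bash
python3 -c "
from h import *
from cell import env
rep(env)"
```

```text
t 11.35 tcp [ 531.7 -126.5  125.2] nut h 32.3 lateral in tool xz 0.6 0.9 tilt 0.16 j [-29.  27. 123.  72.  20.  76.] F tool [  4.6 -13.6   4.1] M [ 0.69 -0.82 -1.11] op 0.481
```

Torque rose to −0.86 N·m and the height no longer falls, so this is the hard stop, with h about 32. I'll unload slightly and release.

Request:
move_arm(
  rows=[
    {"tx":0,"ty":-0.05,"tz":0,"rx":0,"ry":-0.015,"rz":0,"grip":0},
    {"tx":0,"ty":0,"tz":0,"rx":0,"ry":0,"rz":0,"grip":60},
    {"tx":0,"ty":0,"tz":0,"rx":0,"ry":0,"rz":0,"grip":70},
    {"tx":0,"ty":0,"tz":0,"rx":0,"ry":0,"rz":0,"grip":75},
    {"tx":0,"ty":0,"tz":0,"rx":0,"ry":0,"rz":0,"grip":75},
    {"tx":0,"ty":0,"tz":0,"rx":0,"ry":0,"rz":0,"grip":75},
  ],
)

```text
t: 11.85
eef_pos: [531.7, -125.5, 125.1]
tcp_rot: [-1.602, 0.522, -2.988]
ft_force: [-0.3, -0.7, 0.0]
opening: 0.733
```

```bash
python3 -c "
from h import *
from cell import env
rep(env)"
```

```text
t 11.85 tcp [ 531.7 -125.5  125.1] nut h 32.2 lateral in tool xz 0.4 -0.2 tilt 0.05 j [-29.  27. 123.  72.  20.  75.] F tool [ 0.3 -0.2  0.6] M [-0.1   0.04 -0.23] op 0.733
```

Released, with no force. Withdraw along the stud axis and look.

Request:
move_arm(
  rows=[
    {"tx":0,"ty":-1,"tz":0,"rx":0,"ry":0,"rz":0,"grip":75},
    {"tx":0,"ty":-2,"tz":0,"rx":0,"ry":0,"rz":0,"grip":75},
    {"tx":0,"ty":-3,"tz":0,"rx":0,"ry":0,"rz":0,"grip":75},
    {"tx":0,"ty":-3,"tz":0,"rx":0,"ry":0,"rz":0,"grip":75},
    {"tx":0,"ty":-3,"tz":0,"rx":0,"ry":0,"rz":0,"grip":75},
    {"tx":0,"ty":-1,"tz":0,"rx":0,"ry":0,"rz":0,"grip":75},
    {"tx":0,"ty":0,"tz":0,"rx":0,"ry":0,"rz":0,"grip":75},
    {"tx":0,"ty":0,"tz":0,"rx":0,"ry":0,"rz":0,"grip":75},
  ],
)

```text
t: 12.52
eef_pos: [468.3, -139.6, 238.0]
tcp_rot: [-1.601, 0.523, -2.988]
ft_force: [-0.9, 0.4, -0.3]
opening: 0.753
```

```bash
python3 - <<'E'
from h import *
from cell import env
rep(env)
for a,b in(("side","s9"),("scene","c9"),("wrist","w9")):snap(env,a,b)
a=load("s9")['p'][170:350,230:430];b=load("c9")['p'][170:290,200:330]
cv2.imwrite("pics/m9.png",np.hstack([cv2.resize(a,(400,360),interpolation=cv2.INTER_CUBIC),cv2.resize(b,(390,360),interpolation=cv2.INTER_CUBIC)]))
for k,r in(("s9",(280,255,395,365)),("c9",(220,210,310,290))):
    z=load(k);x0,y0,x1,y1=r;v,u=np.mgrid[y0:y1,x0:x1];P=pts(z,u.ravel(),v.ravel());d=P-O;h=d@n;e=d-h[:,None]*n;rr=np.linalg.norm(e,axis=1)
    m=(rr<30)&(h>18)&(h<55);T=(rr<26)&(rr>17)&(h>38)&(h<70)
    print(k,"nut end face h median",np.median(h[T]),T.sum(),"tray h",np.median(h[(rr>50)&(rr<75)&(abs(h)<5)]))
    if T.sum()>10:
        Q=P[T&(abs(h-np.median(h[T]))<3)];w=np.linalg.svd(Q-Q.mean(0))[2][2];print("face tilt vs n",np.degrees(np.arccos(abs(w@n))))
E
```

```text
t 12.52 tcp [ 468.3 -139.6  238. ] nut h 162.4 lateral in tool xz 0.2 0.0 tilt 0.04 j [-36.  11. 123.  44.  33. 101.] F tool [ 0.8 -0.1 -0.5] M [-0.11  0.04 -0.25] op 0.753
s9 nut end face h median 46.566887980026635 398 tray h 1.2276928572621397
face tilt vs n 0.23080219106702263
c9 nut end face h median 45.20789470981995 124 tray h 0.3812177510555035
face tilt vs n 0.7994883459745629
```

View pics/m9.png

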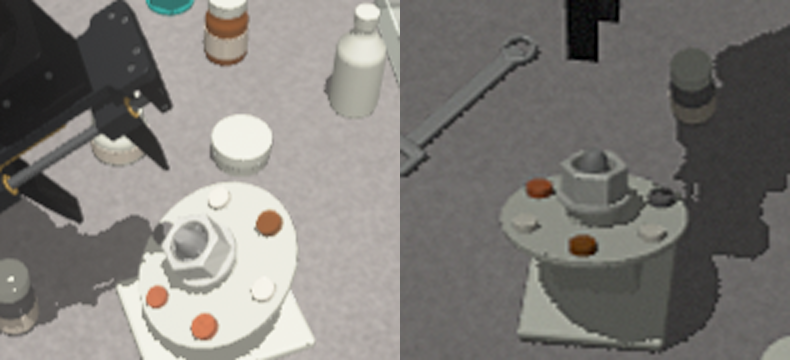

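View pics/w9.png

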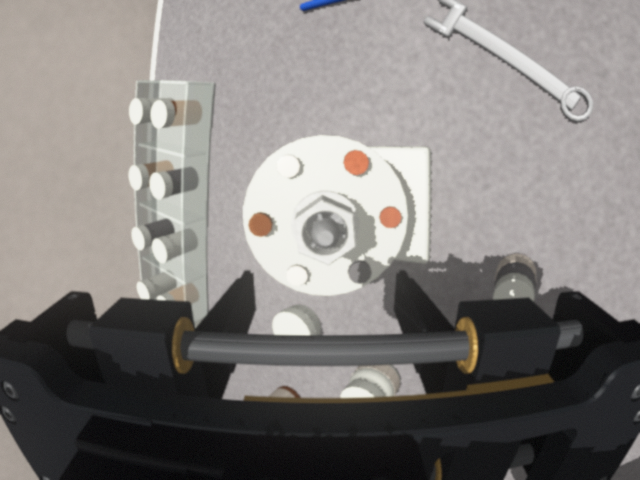

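The nut sits square on the stud in all three views. Its end face is about 45 mm above the tray, so its centre is about 30 mm up, and the face tilt is under 1°. The gripper is clear, so I'll hand in.

```bash
python3 -c "
from cell import env
print(env.job_done());print(env.state()['t'])"
```

```text
the job is handed in; nothing more can be done
None
the job is handed in; nothing more can be done
```

The nut is threaded onto the stud to its hard stop and released, and I handed the job in at about 12.7 s of the 58 s allowed. No verdict was reported.

- **What I did:** I gripped the silver flange nut by two flats and set it on the leaning stud. It touched the thread ends at 48 mm. Turning it counter-clockwise about 14° let it drop in, and it came to rest on the ledge at 36.4 mm. Turning it clockwise about 80° took it to the stop, where the torque rose to about 0.85 N·m. I then opened the gripper and withdrew along the stud.
- **Height at the end:** The arm's own position puts the nut's centre about 32 mm up the stud. The two camera depth readings give about 30 mm, a little under the nominal 31–32 mm. They differ by about 2 mm, which is within the camera accuracy, and both are inside the 25–33.5 mm limit.
- **Other checks:** The nut's end face is within 1° of square to the stud, the forces after release were near zero, and the gripper is well clear.
- **Bystanders:** I never touched the jars, bottles, pen or spanner, and those in the last pictures look unmoved. I did not measure their positions afterwards.
- **Refused moves:** My first three move calls were refused because the rows did not list every value. The arm did not move, and I sent them again in full.

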